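Shut and start the bench centrifuge

TASK

Using only closed fingertips, start the bench centrifuge: push its open lid down until it is fully shut, then press down the raised end of the rocker switch (the end nearest the robot) until it is fully over and stays, and then press the round key fully down and let it come back up. Keep to that order, never press the square key, do not pull the lid further open, and leave the spray bottle, tape spool, dropper bottle and tube rack standing where they are; nothing is to be picked up.

Things in the scene. Friction and masses are not known exactly. Their poses are not given: they have to be found in the camera images.
- centrifuge: white bench centrifuge, fixed, 285 mm deep (x), 210 mm wide (y). Origin: middle of its underside on the table; x points away from the robot to the lid hinge, y left, z up; yaw up to 20 degrees. Control deck 75 mm high along its front, three controls side by side 62 mm apart in any order, 92 mm in front of the origin. Behind: round bowl 170 mm across, centre at x = +45 mm, rim 115 mm high.
- lid (a joint): opening angle of the lid, rad: 0 fully shut; starts at 0.4 to 0.7. A round grey plate 172 mm across, 10 mm thick, hinged on the far side of the bowl (axis along the machine's y, at x = +135 mm, 115 mm high), opening upward; a stiff hinge keeps it where it is left. A downward push of 2 to 6 N over the bowl's centre closes it.
- lid_push (a point): point fixed on the machine: middle of the upper face of the lid when it is shut, over the bowl's centre, 125 mm above the table. Pushing straight down along the vertical through this point closes the lid; before that the open lid's face is met 40 to 80 mm higher.
- lid_lip (a point): outer edge of the small front lip (50 mm wide) of the lid, top face, moving with the lid; 184 mm from the hinge.
- rocker (a joint): angle of the rocker switch, rad: 0 off (end nearest the robot raised), 0.30 on (that end fully down). A shallow V from the side: off, its far half is level and its near half slopes up by 0.3 rad; on, the near half is level, its top 92 mm above the table. Stiff, stays where it is left; pressing it over takes about 2 to 5 N.
- rocker_raised (a point): on the top face of the white rocker, 16 mm from its pivot, mid-width of the half nearest the robot; when off it is about 96.5 mm above the table, and goes down 4.5 mm as the rocker goes fully on. The rocker is 46 mm long (along the machine's x), 24 mm wide, in a black bezel 56 x 36 mm that stands 6 mm above the deck.
- round_key (a joint): travel of the round key, m: 0 up, 0.006 fully down; springs back. Fully down takes 5 N.
- round_key_top (a point): centre of the top face of the round white key, 32 mm across, in a round black housing 48 mm across; about 97 mm above the table when up. It is pressed straight down.
- square_key (a joint): travel of the square key, m: 0 up, 0.006 down. Not to be pressed.
- square_key_top (a point): centre of the top face of the square white key, 24 x 24 mm, in a square black housing 42 mm wide; about 97 mm above the table.
- spray: white spray bottle, 42 mm across, 130 mm tall, standing loose on a low white tray to the right; origin at the centre of its underside.
- spool: spool of tape with blue flanges 66 mm across, 40 mm high, loose on the tray; origin at the centre of its underside.
- dropper: green dropper bottle, 36 mm square, 79 mm tall with a white pointed cap, loose on the tray; origin at the centre of its underside.
- rack: black tube rack 110 x 85 x 50 mm with capped tubes to 98 mm high, loose on the table to the left; origin at the centre of its underside.
Not all that is in view belongs to the job. Leave any purple or yellow look-alike of the dropper alone.

How it is judged (in metres and radians):
On the way, in this order (a step that is already met when the one before it is completed fails the run):
1. the lid is pushed fully shut (value of joint lid below 0.04 rad), for 0.2 s.
2. the rocker is flipped on (value of joint rocker above 0.24 rad), for 0.1 s.
3. the round key is pressed fully down (value of joint round_key above 0.0045 m), for 0.1 s.
At the end, for the whole second after the job is handed in: lid shut (within 0.04 rad), rocker on (above 0.24 of 0.30 rad), both keys up (within 1.5 mm), and the four loose things upright (within 0.2 rad) and within 30 mm of where they were (value of joint lid below 0.04 rad and value of joint rocker above 0.24 rad and value of joint each of round_key, square_key below 0.0015 m and distance of each of spray, spool, dropper, rack from where it was at the start of the episode below 0.03 m and angle between each of spray, spool, dropper, rack's own z axis and vertical below 0.2 rad); the robot touches nothing.
It fails at once if the rocker is flipped while the lid is not shut (value of joint rocker above 0.15 rad and value of joint lid above 0.08 rad).
It fails at once if the round key is pressed while the lid is not shut or the rocker not on (value of joint round_key above 0.003 m and (value of joint lid above 0.08 rad or value of joint rocker below 0.2 rad)).
It fails at once if the square key is pressed (value of joint square_key above 0.002 m).
It fails at once if the lid is pulled further open (value of joint lid above 0.8 rad).
It fails at once if a loose thing is moved, lifted or tipped (not (distance of spray from where it was at the start of the episode below 0.03 m) or not (distance of spool from where it was at the start of the episode below 0.03 m) or not (distance of dropper from where it was at the start of the episode below 0.03 m) or not (distance of rack from where it was at the start of the episode below 0.03 m) or not (angle between spray's own z axis and vertical below 0.2 rad) or not (angle between spool's own z axis and vertical below 0.2 rad) or not (angle between dropper's own z axis and vertical below 0.2 rad) or not (angle between rack's own z axis and vertical below 0.2 rad)).
It also fails if it takes over 48 s, if anything falls off the work surface, if the arm or the gripper's body presses on something with over 40 N, if the wrist force passes 120 N, or if a joint passes its speed limit or range.

ROBOT

A 6-joint arm with a two-finger parallel gripper is mounted at the origin on the work surface. World frame = base frame: x ahead of the robot, y to its left, z up, the work surface at z = 0. Lengths are in mm, angles in rad, forces in N, time in s.
With the tool pointing down it reaches from about 275 to 1000 mm from the base axis. Payload 8.4 kg.
Tool frame: the origin (TCP) lies at the very end of the fingers, on their centre line; the grasp point (between the pads) lies 19 mm behind it; z points along the fingers, x is the direction in which the jaws open and shut, and the axes are right-handed (so a half turn about z gives the same grasp; the last joint's range is limited). The gripper opens to 85 mm and grips with 20 to 120 N. Pads are 22 mm wide; open, the fingers measure 114 mm over their backs; the gripper's body (76 mm by 85 mm) begins 54 mm behind the grasp point. The pads swing forward as they close: fully open they stand 13 mm farther back than shut.
Start: joints at [1.163, 0.353, 1.633, -0, 1.155, -0.002], TCP at [246.72, 574.245, 231.281] pointing down, gripper open.
Joint ranges: [-2.63, 2.63], [-0.92, 2.1], [0.06, 2.66], [-1.3, 4.44], [0, 2.69], [-3.02, 3.02]. Speed limits (rad/s): [2.22, 2.22, 2.79, 3.14, 3.14, 3.14].

INTERFACE

Orientations are given as [roll, pitch, yaw] about the fixed x, y, z axes, in that order (R = Rz(yaw) Ry(pitch) Rx(roll)).
In Python, from rig import sense, grab_frame, calibration, sign_off gives the robot as it stands.
- The arm moves only by the tool servo_tool, never from a script. Its argument "series" is one flat list of numbers, 4 for each row, row after row: the shift along the world's x, y, z in m, then the turn about the world's z in degrees. In form: [x, y, z, yaw, x, y, z, yaw, ...]. A call has 1 to 8 rows; each row shifts and turns the commanded pose from where the row before left it; what a row does not reach is not made up. A row lasts 1/12 s, in which the tool goes at most 41.7 mm and 7.16 degrees, less where a joint would pass 70% of its speed; a pose out of reach is approached as far as the arm can. A call is refused whole if a number of a shift passes 0.0417 or a number of a turn 7.16, either way. A call with a gripper value outside its range is refused whole. "gripper" is the finger opening in m, from 0 to 0.0854, set as the call begins (left out, the last holds). The fingers move at their own pace and stop on an object; "newtons" is the grip in N (left out, the last holds). Time passes only in rows, so rows that do not move let the fingers close. It gives the time, the measured TCP pose, the force and the opening at its end, in the units of the state.
- sense(): the state, without advancing time (a new reading comes with each control period).
- grab_frame(name): name is "scene" or "top" or "wrist"; returns the picture (480x640x3 uint8, blue, green, red); there is no depth.
- calibration(name): a dict with "fx", "fy", "cx", "cy" (pixels), "rvec" (rotation vector, rad) and "tvec" (3), from world to camera coordinates, as OpenCV has them. Camera axes: x right, y down, z forward; pixel columns grow to the right and rows downward; lengths in mm; the calibration is good to about 2 mm. The wrist camera is an equidistant fisheye: a pixel r from the principal point sees the ray r / f radians off the axis. A picture is of the moment at which its call begins: read the wrist's pose just before it. calibration takes no time and is no camera call; for the wrist camera it gives the pose at the moment of the call.
- sign_off(): hands the job in, once; it reports no verdict.
The state is a dict: "clock": time; "qpos": joint angles; "qvel": joint speeds; "joint_efforts": joint torques, N m; "eef_pos": TCP position; "tcp_rot": TCP orientation; "contact_force": force on the tool from outside, world axes, zero at the start; "wrist_torque": the same for the moment, N m; "opening": opening from 0.0 (shut) to 1.0 (fully open).
Only numpy, scipy, OpenCV 4.12 (cv2) and the standard library are available. Lean on these libraries where they do the work, as an engineer would, in place of code of your own. Each camera call takes 0.05 s, during which the arm holds its last target. There are 200 camera calls.

## Working session

There is one attempt and no reset: what is moved stays moved. The work goes in short steps, Python scripts to look and compute and a tool call to move; the robot and the scene stay as the last step left them, time stands still between calls to the robot, and variables do not carry over. Pictures are saved under pics/ and viewed, about 8 in all and at most 12, crops included, and the job is handed in when it is done.

Besides the shell and the picture viewer there is one more tool, called after "Emit:" as name(argument=value, ...) on one line, values as JSON. servo_tool: Moves the arm, as the interface text tells. Its arguments: {"type":"object","properties":{"series":{"type":"array"},"gripper":{"type":"number"},"newtons":{"type":"number"}},"required":["series"]}

```bash
mkdir -p pics; cat > h.py <<'E'
import numpy as np,cv2
from rig import sense,grab_frame,calibration,sign_off
def cam(n):
    c=calibration(n);K=np.array([[c['fx'],0,c['cx']],[0,c['fy'],c['cy']],[0,0,1.]])
    return K,np.array(c['rvec'],float),np.array(c['tvec'],float)
def ray(n,u,v,z):
    K,r,t=cam(n);R=cv2.Rodrigues(r)[0];d=R.T@np.linalg.inv(K)@[u,v,1];o=-R.T@t
    return o+d*(z-o[2])/d[2]
def proj(n,P):
    K,r,t=cam(n);return cv2.projectPoints(np.array(P,float).reshape(-1,3),r,t,K,None)[0][:,0]
E
python3 - <<'E'
from h import *
for n in('scene','top'):
    cv2.imwrite(f'pics/{n}0.png',grab_frame(n));c=calibration(n);print(c)
print(sense())
E
```

```text
{'fx': 583.0274990269743, 'fy': 583.0274990269743, 'cx': 316.935854018525, 'cy': 236.40227751331878, 'rvec': array([ 2.08158361,  1.21749137, -0.49733929]), 'tvec': array([-242.41199592, -305.47265452, 1749.18446693])}
{'fx': 511.5023970796734, 'fy': 511.5023970796734, 'cx': 312.6207840659024, 'cy': 232.85748658409165, 'rvec': array([ 2.09554609, -2.13318557,  0.21453931]), 'tvec': array([ -31.22358382,  580.84049119, 1102.64377005])}
{'clock': 0.1, 'qpos': array([ 1.16262180e+00,  3.53569001e-01,  1.63408955e+00, -4.11744885e-06,
        1.15522227e+00, -2.40381084e-03]), 'qvel': array([-0.00030891, -0.00071711, -0.00205506,  0.00084001, -0.00083731,
        0.00100979]), 'joint_efforts': array([-2.85464812e-04, -6.06353545e+01, -3.42816854e+01, -2.34058070e-04,
        4.00182966e-03, -5.39514451e-05]), 'eef_pos': array([246.52825262, 573.83251669, 230.63019673]), 'tcp_rot': array([3.14159199e+00, 1.28816565e-03, 1.16502728e+00]), 'contact_force': array([ 0.19353648, -0.11889589,  0.02140113]), 'wrist_torque': array([-0.0047124 , -0.00603187,  0.00979856]), 'opening': 0.9997498394762344}
```

View pics/top0.png

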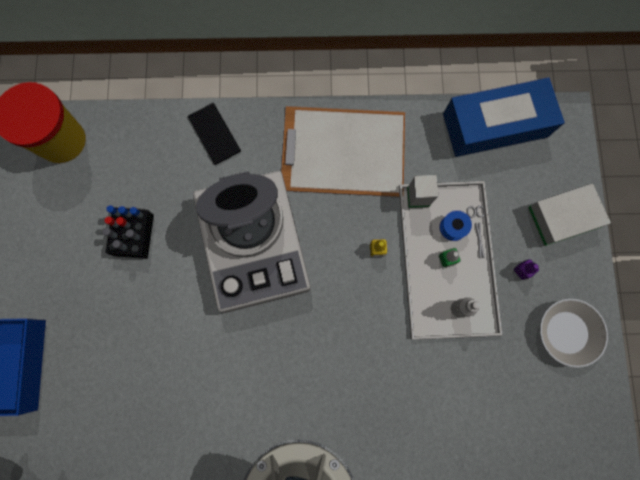

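View pics/scene0.png

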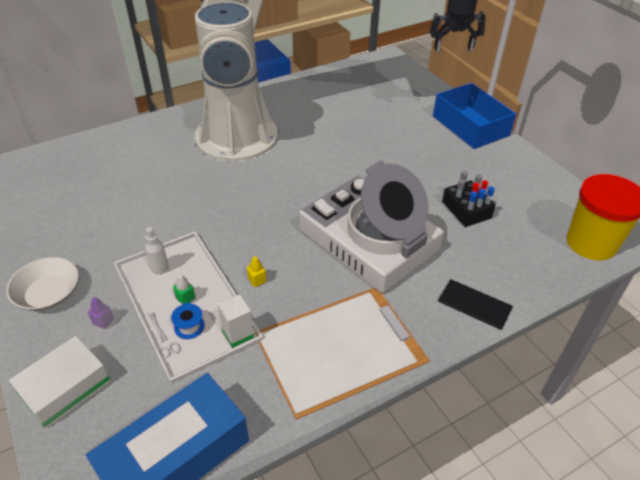

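The top view shows the round key at (231,286), the square key at (259,279) and the rocker at (287,271). The lid is at (238,200), the rack at (130,233) and the tray items are far to the right. The keys could be taken for each other, and the rocker for the square key, so I'll check with a crop and fit the pose.

```bash
python3 - <<'E'
from h import *
im=cv2.imread('pics/top0.png')
A=ray('top',231,286,97);B=ray('top',259.5,279,97);C=ray('top',287,271.5,95)
print(A,B,C,np.linalg.norm(A-B),np.linalg.norm(C-B))
d=(A-C)[:2];yaw=np.arctan2(d[1],d[0])-np.pi/2
from scipy.optimize import least_squares
def M(p):
    x,y,w=p;c,s=np.cos(w),np.sin(w)
    return lambda q:np.array([x+c*q[0]-s*q[1],y+s*q[0]+c*q[1],q[2]])
obs=[((-92,62,97),(231,286)),((-92,0,97),(259.5,279)),((-92,-62,95),(287,271.5)),((-142.5,105,75),(219,309)),((-142.5,-105,75),(308,290))]
f=lambda p:np.concatenate([proj('top',M(p)(q))[0]-o for q,o in obs])
r=least_squares(f,[B[0]+92,B[1],yaw]);print(r.x,f(r.x).round(1))
m=M(r.x)
for n,q in dict(lidpush=(45,0,125),rock=(-108,-62,96.5),key=(-92,62,97),sq=(-92,0,97)).items(): print(n,m(q).round(1),proj('top',m(q)).round(1))
np.save('m.npy',r.x)
z=cv2.resize(im[165:315,180:320],None,fx=4,fy=4,interpolation=cv2.INTER_CUBIC)
for q in [(45,0,125),(-108,-62,96.5),(-92,62,97),(-92,0,97),(-142.5,105,75),(-142.5,-105,75),(142.5,-105,75)]:
    u,v=proj('top',m(q))[0];cv2.circle(z,(int((u-180+.5)*4),int((v-165+.5)*4)),3,(0,0,255),-1)
cv2.imwrite('pics/c1.png',z)
E
```

```text
[458.91427684 136.0193076   97.        ] [472.91169787  74.78184559  97.        ] [488.36612864  15.47527276  95.        ] 62.81683332598712 61.31972774990275
[5.66211233e+02 9.48825700e+01 2.02050062e-01] [-0.5 -2.2 -0.8 -1.5 -0.1 -0.1 -2.   2.9  3.4  0.7]
lidpush [610.3 103.9 125. ] [[244.9 214.2]]
rock [472.9  12.5  96.5] [[288.4 278.5]]
key [463.6 137.2  97. ] [[230.5 283.8]]
sq [476.1  76.4  97. ] [[258.7 277.5]]
```

View pics/c1.png

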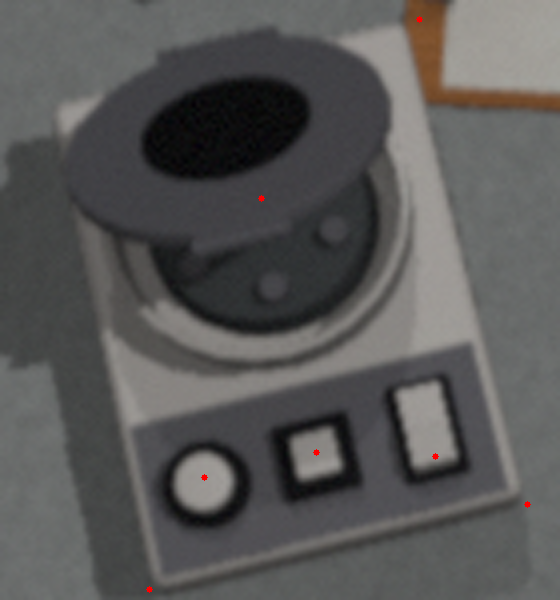

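The crop confirms the choice: round key at the left (crop 205,483), square key in the middle (316,453), rocker at the right (428,424). I'll refit with these centres and move up and over.

```bash
python3 - <<'E'
from h import *
A=ray('top',230.75,285.25,97);B=ray('top',258.5,277.75,97);C=ray('top',286.5,270.5,94)
print(A,B,C,np.linalg.norm(A-B),np.linalg.norm(C-B))
d=(A-C)[:2];w=np.arctan2(d[1],d[0])-np.pi/2;c,s=np.cos(w),np.sin(w)
o=(A+B+C)[:2]/3+92*np.array([c,s]);print(w,o,'lidpush',o+45*np.array([c,s]),'rocker',o+np.array([[c,-s],[s,c]])@[-108,-62])
E
```

```text
[460.53700029 136.58064951  97.        ] [475.65327757  76.94808839  97.        ] [490.69483005  16.59375527  94.        ] 61.518649078728885 62.272737434437964
0.24624197941044645 [564.85321937  99.13351229] lidpush [608.49580908 110.10275855] rocker [475.22418781  12.67753101]
```

Emit:
servo_tool(series=[0,0,0.04,0,0,0,0.04,0,0.02,-0.03,0.01,-7,0.02,-0.03,0,-7,0.02,-0.03,0,-7,0.025,-0.03,0,-7,0.025,-0.03,0,-7,0.025,-0.03,0,-7], gripper=0)

```text
clock: 0.77
eef_pos: [382.3, 392.6, 321.1]
tcp_rot: [3.141, 0.0, 0.426]
contact_force: [1.2, 0.6, 0.5]
opening: -0.001
```

Emit:
servo_tool(series=[0.015,-0.036,0,-5.5,0.015,-0.036,0,-5.5,0.015,-0.036,0,0,0.015,-0.036,0,0,0.015,-0.036,0,0,0.015,-0.036,0,0,0.014,-0.036,0,0,0.014,-0.036,0,0])

```text
clock: 1.43
eef_pos: [499.9, 104.3, 321.1]
tcp_rot: [-3.142, 0.0, 0.24]
contact_force: [0.3, -0.0, -0.2]
opening: 0.003
```

Emit:
servo_tool(series=[0,0,0,0,0,0,0,0,0,0,0,0])

```text
clock: 1.68
eef_pos: [499.5, 106.3, 321.0]
tcp_rot: [-3.141, 0.001, 0.239]
contact_force: [0.3, -0.1, -0.1]
opening: -0.003
```

```bash
python3 - <<'E'
from h import *
import pickle
c=calibration('wrist');s=sense();im=grab_frame('wrist');cv2.imwrite('pics/w1.png',im);pickle.dump((c,s),open('w1.pkl','wb'))
print(c,s['eef_pos'],s['tcp_rot'])
E
```

```text
{'fx': 371.64829954431775, 'fy': 371.64829954431775, 'cx': 322.6746993838589, 'cy': 241.10384209981734, 'rvec': array([-2.85686636, -0.34233893, -0.04402196]), 'tvec': array([-509.14945218,  -72.30282407,  461.92054011])} [499.47236759 106.27224307 321.00837992] [-3.14107589e+00  6.35933584e-04  2.38846863e-01]
```

View pics/w1.png

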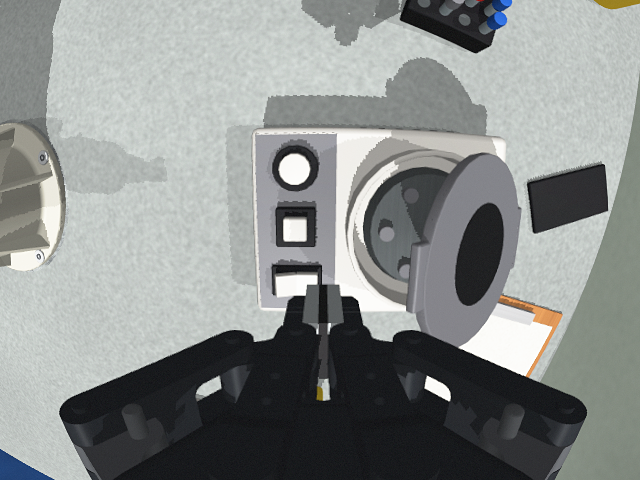

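The wrist view shows the round key at (294,168), the square key at (295,229), the rocker at (297,280) partly hidden by the fingertips, and the open lid to the right of the bowl.

```bash
cat >> h.py <<'E'
def wray(c,u,v,z):
    p=np.array([[[(u-c['cx'])/c['fx'],(v-c['cy'])/c['fy']]]]);t=np.hypot(*p[0,0])
    d=np.r_[p[0,0]/t*np.sin(t),np.cos(t)];R=cv2.Rodrigues(np.array(c['rvec']))[0];o=-R.T@c['tvec'];d=R.T@d
    return o+d*(z-o[2])/d[2]
E
python3 - <<'E'
from h import *
import pickle
c,s=pickle.load(open('w1.pkl','rb'));im=cv2.imread('pics/w1.png')
m=(im.min(2)>225).astype('uint8');m[:,:260]=0;m[:,335:]=0;m[:140]=0;m[300:]=0
n,_,st,ce=cv2.connectedComponentsWithStats(m)
for i in range(1,n):
    if st[i,4]>80: print(st[i],ce[i].round(1),wray(c,*ce[i],97).round(1))
A=wray(c,294.5,168.5,97);B=wray(c,295,229.5,97);d=(A-B)[:2];w=np.arctan2(d[1],d[0])-np.pi/2
cc,ss=np.cos(w),np.sin(w);R=np.array([[cc,-ss],[ss,cc]])
o=B[:2]+R@[92,0];print(A,B,np.linalg.norm(d),w,'o',o,'lid',o+R@[45,0],'rk',o+R@[-108,-62])
for px in [(255,130),(257,308)]: print(wray(c,*px,75))
print([o+R@q for q in [(-142.5,105),(-142.5,-105)]])
E
```

```text
[279 155  31  29 699] [294.  168.9] [461.4 138.3  97. ]
[284 220  22  21 450] [294.3 230.1] [475.4  77.7  97. ]
[276 275  41  22 675] [293.5 284.5] [487.5  19.4  97. ]
[461.78490123 138.75486375  97.        ] [476.04213657  78.4738002   97.        ] 61.944131143454456 0.23224498225744417 o [565.57213312  99.64877881] lid [609.36397925 110.0061053 ] rk [474.74179667  14.45576277]
[410.70463543 167.461309    75.        ]
[452.29403775 -29.34738958  75.        ]
[array([402.73085854, 169.03155255]), array([451.06504884, -35.33039607])]
```

Wrist and top views agree within about 2 mm. The targets are lid (609,110), rocker (474.5,14) and round key (461,138). Moving over the lid, then down.

Emit:
servo_tool(series=[0.036,0.001,0,0,0.036,0.001,0,0,0.0375,0.002,0,0,0,0,-0.03,0,0,0,-0.03,0,0,0,-0.03,0,0,0,-0.01,0,0,0,-0.01,0])

```text
clock: 2.4
eef_pos: [608.2, 111.6, 209.9]
tcp_rot: [-3.141, 0.002, 0.242]
contact_force: [-0.1, 0.2, 0.6]
opening: 0.003
```

Emit:
servo_tool(series=[0,0,-0.007,0,0,0,-0.007,0,0,0,-0.007,0,0,0,-0.007,0,0,0,-0.007,0,0,0,-0.007,0])

```text
clock: 2.9
eef_pos: [609.4, 110.2, 169.2]
tcp_rot: [3.142, -0.001, 0.24]
contact_force: [-0.9, -0.8, 3.7]
opening: -0.003
```

Contact with the lid (3.7 N). I keep pushing.

Emit:
servo_tool(series=[0,0,-0.006,0,0,0,-0.006,0,0,0,-0.006,0,0,0,-0.006,0,0,0,-0.006,0,0,0,-0.004,0])

```text
clock: 3.4
eef_pos: [608.7, 110.1, 134.3]
tcp_rot: [-3.142, 0.001, 0.24]
contact_force: [-1.3, -0.1, 3.6]
opening: -0.002
```

Emit:
servo_tool(series=[0,0,-0.003,0,0,0,-0.003,0,0,0,-0.002,0,0,0,-0.002,0])

```text
clock: 3.73
eef_pos: [609.1, 110.2, 125.1]
tcp_rot: [-3.142, 0.0, 0.24]
contact_force: [-2.3, -0.4, 2.8]
opening: 0.001
```

Emit:
servo_tool(series=[0,0,-0.001,0,0,0,-0.001,0,0,0,0,0])

```text
clock: 3.98
eef_pos: [609.3, 110.3, 125.0]
tcp_rot: [3.142, -0.0, 0.24]
contact_force: [-8.0, -2.0, 17.0]
opening: 0.004
```

Emit:
servo_tool(series=[0,0,-0.001,0,0,0,0,0,0,0,0,0])

```text
clock: 4.23
eef_pos: [609.3, 110.3, 124.9]
tcp_rot: [3.142, -0.001, 0.24]
contact_force: [-10.2, -2.8, 25.8]
opening: 0.001
```

The lid is at its stop: 26 N at z = 125. Lift and go over the rocker.

Emit:
servo_tool(series=[0,0,0.02,0,0,0,0.03,0,-0.027,-0.0195,0,0,-0.027,-0.0195,0,0,-0.027,-0.0195,0,0,-0.027,-0.0195,0,0,-0.027,-0.0185,0,0,0,0,0,0])

```text
clock: 4.9
eef_pos: [469.2, 11.6, 171.7]
tcp_rot: [-3.142, 0.004, 0.239]
contact_force: [-0.1, 0.1, 0.1]
opening: 0.0
```

Emit:
servo_tool(series=[0,0,0,0,0,0,0,0])

```text
clock: 5.07
eef_pos: [475.4, 13.8, 172.8]
tcp_rot: [3.141, -0.002, 0.239]
contact_force: [-0.3, -0.1, -0.7]
opening: -0.001
```

```bash
python3 - <<'E'
from h import *
s=sense();print(s['eef_pos'],s['contact_force'])
w=grab_frame('wrist');t=grab_frame('top')
z=cv2.resize(t[165:315,180:320],None,fx=3.2,fy=3.2,interpolation=cv2.INTER_CUBIC)
a=np.zeros((480,800,3),'uint8');a[:,:352]=cv2.resize(w,None,fx=1,fy=1)[:,150:502];a[:,352:352+448]=z[:480,:448]
cv2.imwrite('pics/c2.png',a)
E
```

```text
[475.38984075  13.81761563 172.80279502] [-0.29907662 -0.08533944 -0.67466754]
```

View pics/c2.png

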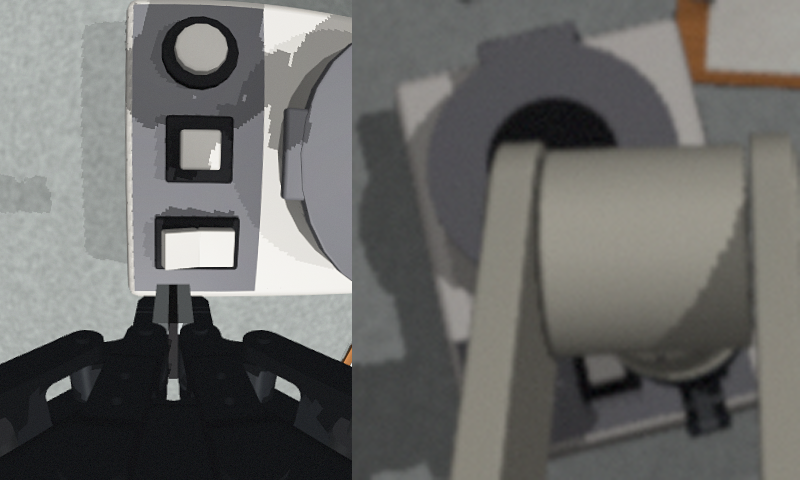

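The lid is shut in both views. In the wrist crop the rocker runs (162..235, 228..270) with its pivot crease at column 199, so the raised half is on the robot side. I'll locate it once more.

```bash
python3 - <<'E'
from h import *
c=calibration('wrist')
P=wray(c,349,250,92);N=wray(c,312.5,251,99);F=wray(c,386,248.5,92)
print(P,N,F,'target',P+(N-P)*16/22.5)
print('key',wray(c,351,46.5,97),'sq',wray(c,350.5,149.5,97))
E
```

```text
[490.9803233   17.39377192  92.        ] [468.52408652  13.41689353  99.        ] [513.63604966  23.89899932  92.        ] target [475.01144381  14.56576951  96.97777778]
key [461.31931878 138.35817394  97.        ] sq [475.80111208  78.08865182  97.        ]
```

Emit:
servo_tool(series=[-0.001,0.0005,-0.03,0,0,0,-0.03,0,0,0,-0.008,0,0,0,-0.002,0,0,0,-0.002,0,0,0,-0.002,0,0,0,-0.002,0,0,0,-0.002,0])

```text
clock: 5.83
eef_pos: [473.6, 14.2, 95.1]
tcp_rot: [3.141, -0.001, 0.24]
contact_force: [-2.1, -0.7, 2.2]
opening: 0.001
```

Emit:
servo_tool(series=[0,0,-0.002,0,0,0,-0.001,0,0,0,-0.001,0,0,0,0,0,0,0,0,0])

```text
clock: 6.25
eef_pos: [473.4, 14.2, 91.8]
tcp_rot: [3.141, -0.001, 0.24]
contact_force: [-8.2, 0.1, 21.9]
opening: 0.003
```

The rocker bottomed at z = 91.8 with 22 N. Lift and check it.

Emit:
servo_tool(series=[0,0,0.02,0,0,0,0.03,0,0,0,0.03,0,0,0,0,0,0,0,0,0])

```text
clock: 6.67
eef_pos: [474.8, 14.3, 172.1]
tcp_rot: [3.141, -0.005, 0.24]
contact_force: [-0.7, -0.2, 0.2]
opening: 0.004
```

```bash
python3 - <<'E'
from h import *
s=sense();print(s['eef_pos'],s['contact_force']);c=calibration('wrist')
w=grab_frame('wrist')
cv2.imwrite('pics/c3.png',cv2.resize(w[0:310,260:560],None,fx=1.9,fy=1.9))
E
```

```text
[474.83136311  14.28028581 172.06622914] [-0.72500473 -0.22243072  0.15340423]
```

View pics/c3.png

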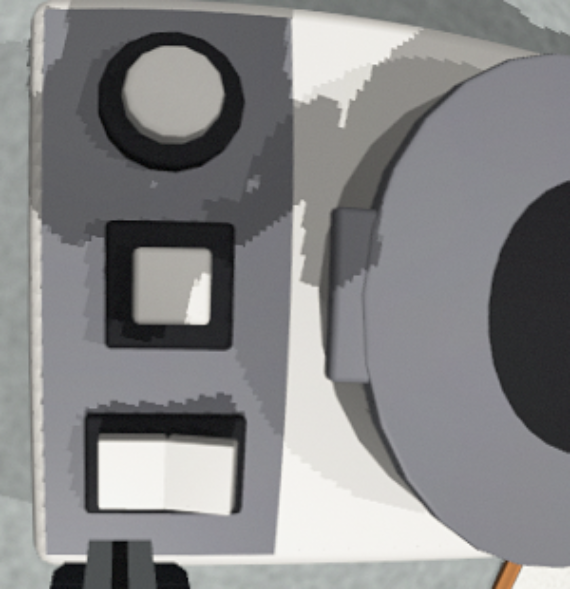

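The rocker has flipped: its far half (crop 200,480) is now the raised, shaded one, and the lid is shut. Now the round key.

Emit:
servo_tool(series=[-0.0035,0.031,0,0,-0.0035,0.031,0,0,-0.0035,0.031,0,0,-0.003,0.031,0,0,0,0,-0.03,0,0,0,-0.03,0,0,0,0,0,0,0,0,0])

```text
clock: 7.38
eef_pos: [457.7, 137.7, 108.5]
tcp_rot: [3.141, 0.006, 0.24]
contact_force: [-0.5, 0.4, 0.8]
opening: 0.001
```

Emit:
servo_tool(series=[0,0,-0.008,0,0,0,-0.004,0,0,0,-0.003,0,0,0,-0.002,0,0,0,-0.002,0,0,0,-0.002,0,0,0,0,0])

```text
clock: 7.97
eef_pos: [460.5, 138.1, 90.8]
tcp_rot: [3.141, -0.001, 0.24]
contact_force: [-4.0, -4.0, 18.8]
opening: 0.004
```

The key bottomed at z = 90.8 (6 mm of travel, 19 N). Hold briefly, then lift clear.

Emit:
servo_tool(series=[0,0,0,0,0,0,0,0,0,0,0.01,0,0,0,0.03,0,0,0,0.04,0,0,0,0.04,0,0,0,0,0,0,0,0,0])

```text
clock: 8.63
eef_pos: [461.3, 138.7, 211.9]
tcp_rot: [-3.141, -0.005, 0.24]
contact_force: [-0.5, 0.1, -0.7]
opening: 0.002
```

Emit:
servo_tool(series=[-0.02,-0.04,0.03,0,-0.02,-0.04,0.03,0,-0.02,-0.04,0.03,0,0,0,0,0,0,0,0,0])

```text
clock: 9.05
eef_pos: [412.9, 44.4, 279.0]
tcp_rot: [3.142, -0.001, 0.237]
contact_force: [0.2, 0.6, -0.1]
opening: -0.004
```

```bash
python3 - <<'E'
from h import *
s=sense();print(s['eef_pos'],s['contact_force'])
w=grab_frame('wrist');t=grab_frame('scene')
a=np.zeros((480,800,3),'uint8');a[:,:400]=w[:,200:600];a[:,400:]=cv2.resize(t[60:300,100:500],(800,480))[:,400:]
a[:,400:]=cv2.resize(t[140:380,290:490],(400,480));cv2.imwrite('pics/c4.png',a)
t=grab_frame('top');p=cv2.imread('pics/top0.png');d=cv2.absdiff(t,p).max(2)
print('change rack',(d[195:265,95:160]>40).sum(),'tray',(d[175:345,400:505]>40).sum())
E
```

```text
[412.9030528   44.38600257 278.95195852] [ 0.23877594  0.601231   -0.13920343]
change rack 0 tray 0
```

View pics/c4.png

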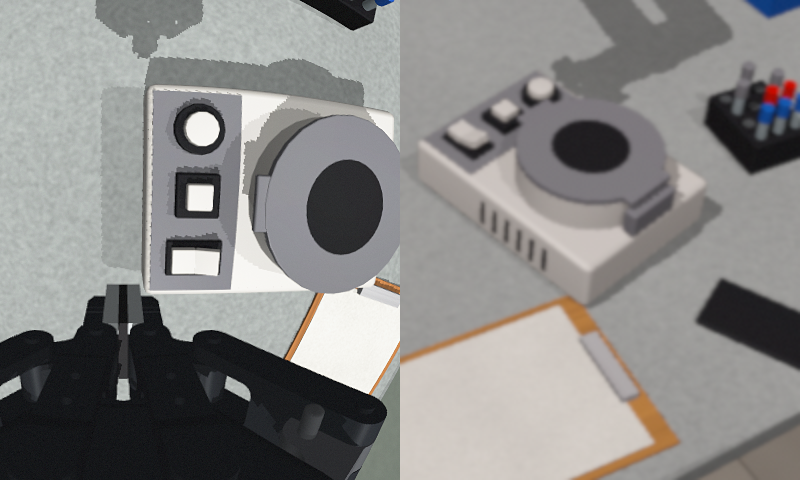

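The lid lies flat, the rocker (left panel 193,262) is over with its far half raised, and the round key (203,128) and square key (200,196) are up. The rack and tray are unchanged.

```bash
python3 -c "from rig import sign_off; print(sign_off())"
```

```text
the job is handed in; nothing more can be done
None
```

The centrifuge is started and the job is handed in. With closed fingertips I shut the lid, flipped the rocker and pressed the round key, in that order, finishing at about 9 s of the 48 s limit.

- **Lid:** it reached its stop at z = 125 mm with 26 N.
- **Rocker:** it bottomed at z = 91.8 mm with 22 N.
- **Round key:** it bottomed at z = 90.8 mm with 19 N, and I then let it come back up.

**Last checks:** the final pictures show the lid flat, the rocker over with its far half raised, and both keys up. The square key was never touched. The top view shows no change around the rack or the tray items, and the arm is clear of everything with no contact force. I judged the joint values from forces, heights and pictures, since they can't be read directly.

No check failed. My first rough fit of the machine's pose was 2 to 6 mm off from the later ones. The refit from the top view and the wrist-camera measurements agreed within about 2 mm, and I acted on those.

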